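# Two chilling balls for an iced coffee

### The arm

A 6-joint arm with a two-finger parallel gripper is mounted at the origin on a cart in front of the work surface, level with it; the furniture and walls round the work are solid. World frame = base frame: x ahead of the robot, y to its left, z up, the work surface at z = 0. Lengths are in mm, angles in degrees, forces in N, time in s.
With the tool pointing down it reaches from about 275 to 725 mm from the base axis. Payload 5.6 kg.
Tool frame: the origin (TCP) lies at the very end of the fingers, on their centre line; the grasp point (between the pads) lies ctrl.grasp_offset behind it (ctrl.grasp_offset is the distance from the TCP to the grasp point, in mm); z points along the fingers, y is the line along which they close (so a half turn about z gives the same grasp; the last joint's range is limited). The gripper opens to 85 mm and grips with 20 to 120 N. Pads are 22 mm wide; open, the fingers measure 114 mm over their backs; the gripper's body (76 mm by 85 mm) begins 54 mm behind the grasp point. The pads swing forward as they close: fully open they stand 13 mm farther back than shut.
Start: joints at [-48.037, 14.616, 6.199, 0, -81.583, -16.306], TCP at [238.159, -495.755, 231.283] pointing down, gripper open.
Joint ranges: [-168.99, 168.99], [-69.2, 112.95], [-62.41, 85.93], [-164.36, 98.24], [-168.68, -3.75], [-174.98, 174.98]. Speed limits (degrees/s): [147.25, 147.25, 180, 180, 180, 180].

### API

Orientations are given as [roll, pitch, yaw] about the fixed x, y, z axes, in that order (R = Rz(yaw) Ry(pitch) Rx(roll)).
In Python, from rig import readout, capture, finish_job, ctrl gives the robot as it stands.
- The arm moves only by the tool move_arm, never from a script. Its argument "commands" is a list that holds one entry, the list of rows, each a list of 7 numbers: the shift along the tool's x, y, z in mm, then the turn, a rotation vector about the tool's x, y, z in rad, then the finger opening in mm, from 0 to 85.4. A call has 1 to 10 rows; each row is the pose to reach, as a shift and turn from the pose commanded when the call began, along the tool's axes at that moment; what a row does not reach only later rows make up. A row lasts 1/12 s, in which the tool goes at most 41.7 mm and 7.16 degrees, less where a joint would pass 70% of its speed; a pose out of reach is approached as far as the arm can. A call with a gripper value outside its range is refused whole. The fingers move at their own pace and stop on an object; the grip force is fixed at half the most. Time passes only in rows, so rows that repeat a pose let the fingers close. It gives the time, the measured TCP pose, the force, the opening and the grip force at its end, in the units of the state.
- readout.get_obs(): the state, without advancing time (a new reading comes with each control period).
- capture(name): name is "scene" or "top" or "wrist"; returns a dict with "frame" (400x640x3 uint8, blue, green, red), "z_map" (400x640 float32, mm along the optical axis (not along the pixel's ray), 0 where there is no reading), "K" (3x3 intrinsics, pixels), "xyz" and "orientation" of the camera in the world. Camera axes: x right, y down, z forward; pixel columns grow to the right and rows downward; lengths in mm; the calibration is good to about 2 mm. A picture is of the moment at which its call begins.
- finish_job(): hands the job in; it is judged then, once.
The state is a dict: "t": time; "q": joint angles; "joint_vel": joint speeds; "tau": joint torques, N m; "tool_pos": TCP position; "eef_rot": TCP orientation; "wrist_force": force on the tool from outside, world axes, zero at the start; "wrist_torque": the same for the moment, N m; "finger_gap": opening from 0.0 (shut) to 1.0 (fully open); "grip_force": force on a finger pad.
Only numpy, scipy, OpenCV 4.12 (cv2) and the standard library are available. Lean on these libraries where they do the work, as an engineer would, in place of code of your own. Each camera call takes 0.05 s, during which the arm holds its last target. There are 200 camera calls.

### The job

Pick up the small wooden pouring boat with the steel chilling balls and, from just above the black cup that stands on the white saucer, tip it slowly over its open spout end until exactly two of its three balls have dropped into that cup. Then level the boat, with the third ball still in it, and set it upright on the counter and let go.

Things in the scene. Friction and masses are not known exactly. Their poses are not given: they have to be found in the camera images.
- boat: Wooden pouring boat with zigzag steel floor, open on top, 94 mm long (x), 36 wide (y), 38 tall, about 160 g without balls. Origin: centre of its flat underside, z up. Spout (open end) at -x, roughly towards the robot at the start; closed wall at +x. Grip its straight side walls (4 mm thick) from above across the 36 mm, at mid-length, 28 mm up. Carry it within 10 degrees of level.
- lip (a point): Middle of the spout's lip, where the balls roll off: x -46, y 0, z 15 mm in the boat's frame; axes as the boat's. Tip it nose-down here: balls sit in a row of pockets and leave one by one, at about 15, 27 and 39 degrees of tilt. They leave at up to about 0.5 m/s and land 5 to 25 mm beyond the lip.
- well (a point): On the axis of the black cup that stands on a white saucer (141 mm wide), 30 mm above the cup's underside; z is the cup's axis. Mouth 82 mm across (about 70 inside), cup 56 mm tall: the rim is 26 mm above this point and 64 above the counter. The handle reaches 68 mm out at -y. A like black cup without saucer stands elsewhere: not that one.
- ball_1: Polished steel chilling ball, 25 mm diameter, 64 g (0.63 N), in the spout-end pocket of the boat at the start. Origin at its centre.
- ball_2: Polished steel chilling ball, 25 mm diameter, 64 g (0.63 N), in the middle pocket of the boat at the start. Origin at its centre.
- ball_3: Polished steel chilling ball, 25 mm diameter, 64 g (0.63 N), in the back pocket of the boat at the start. Origin at its centre.

How it is judged:
By the outcome, as a careful person would: the job done as asked, in the order asked, and still so for the second after the job is handed in, with the robot touching nothing.
It also fails if it takes over 64 s, if anything falls off the work surface, if the arm or the gripper's body presses on something with over 40 N, if the wrist force passes 120 N, or if a joint passes its speed limit or range.

## Working session

There is one attempt and no reset: what is moved stays moved. The work goes in short steps, Python scripts to look and compute and a tool call to move; the robot and the scene stay as the last step left them, time stands still between calls to the robot, and variables do not carry over. Pictures are saved under pics/ and viewed, at most 10 in all, crops included, and the job is handed in when it is done.

Besides the shell and the picture viewer there is one more tool, called after "Request:" as a command line: name --argument value ..., lists and objects as JSON in quotes. move_arm: Moves the arm, as the interface text tells. Its arguments: {"type":"object","properties":{"commands":{"type":"array","items":{"type":"array","items":{"type":"array","items":{"type":"number"}}}}},"required":["commands"]}

```bash
mkdir -p pics; ls; python3 - <<'E'
from rig import readout,capture,ctrl
import cv2,numpy as np
print(ctrl.grasp_offset, readout.get_obs())
a=[]
for n in("scene","top"):
    c=capture(n);np.savez(f"{n}.npz",**c);print(n,c["K"],c["xyz"],c["orientation"])
    cv2.imwrite(f"pics/{n}0.png",c["frame"])
E
```

```text
pics
18.700000000000003 {'t': 0.0, 'q': array([-4.80361044e+01,  1.46534444e+01,  6.13041941e+00, -2.75204838e-02,
       -8.15826782e+01, -1.63084438e+01]), 'joint_vel': array([ 0.07670459,  0.12684424,  0.02505676, -0.00630302,  0.01643994,
       -0.04887679]), 'tau': array([ 8.59977426e-04, -3.86631882e+01,  2.37950742e+01,  5.36550969e+00,
       -5.98416809e-03,  1.80965702e-05]), 'tool_pos': array([ 237.98522982, -495.29604005,  230.38952568]), 'eef_rot': array([ 1.79890906e+02, -3.56109675e-03, -1.54348598e+02]), 'wrist_force': array([0.10523708, 0.05775694, 0.92007347]), 'wrist_torque': array([-0.01541277, -0.01611703, -0.05581427]), 'grip_force': 0.0, 'finger_gap': 0.9972902736774026}
scene [[385.96612552   0.         326.88513939]
 [  0.         385.96612552 202.23565802]
 [  0.           0.           1.        ]] [-262.50108311 -545.61584002  663.25691342] [-124.4335651     0.56214338  -53.83238696]
top [[405.57993792   0.         319.07642591]
 [  0.         405.57993792 201.36315884]
 [  0.           0.           1.        ]] [265.50968991  -2.44421468 978.92926812] [-168.78139676    1.5055751   -90.94527862]
```

View pics/top0.png

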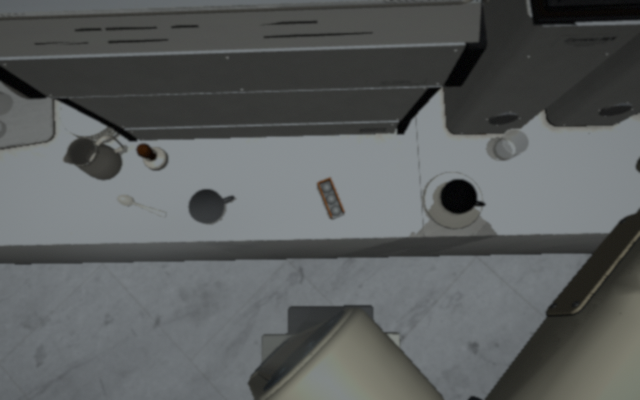

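View pics/scene0.png

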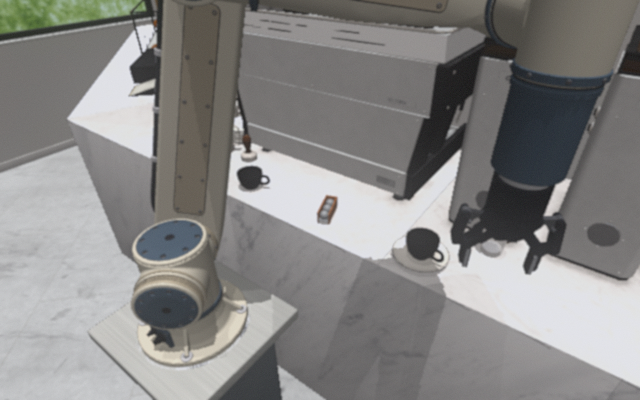

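The top view shows the boat at (330,198), with its spout towards the bottom of the picture, and the cup on its saucer at (458,197) with the handle to the right. The scene view agrees, with the boat at (327,209) and the cup at (424,245). The coffee machine stands behind the boat.

```bash
cat > h.py <<'E'
import numpy as np,cv2
from scipy.spatial.transform import Rotation as R
def rot(c): return R.from_euler('xyz',c["orientation"],degrees=True).as_matrix()
def cast(c,uv,z):
    uv=np.atleast_2d(uv).astype(float)
    d=np.c_[uv,np.ones(len(uv))]@np.linalg.inv(c["K"]).T@rot(c).T
    o=np.asarray(c["xyz"]); return o+d*((z-o[2])/d[:,2])[:,None]
def cloud(c):
    v,u=np.mgrid[:400,:640]; Z=c["z_map"].astype(float)
    d=np.stack([u,v,np.ones_like(u)],-1)@np.linalg.inv(c["K"]).T*Z[...,None]
    return d@rot(c).T+c["xyz"]
E
python3 - <<'E'
from h import *
for n in("top","scene"):
    c=dict(np.load(n+".npz"));f=c["frame"].astype(int);P=cloud(c)
    b,g,r=f[...,0],f[...,1],f[...,2]
    m=((r-b>25)&(P[...,2]>-20)&(P[...,2]<80)).astype(np.uint8)
    k,l,s,ce=cv2.connectedComponentsWithStats(m)
    for i in range(1,k):
        if s[i,4]>15: print(n,'brown',s[i],P[l==i].mean(0).round(),np.percentile(P[l==i][:,2],[5,50,95]).round())
    # cup
    m=((f.max(-1)<60)&(P[...,2]>5)&(P[...,2]<100)&(P[...,0]>150)&(P[...,0]<600)).astype(np.uint8)
    k,l,s,ce=cv2.connectedComponentsWithStats(m)
    for i in range(1,k):
        if s[i,4]>150:
            Q=P[l==i];print(n,'dark',s[i],np.median(Q,0).round(),np.percentile(Q[:,2],[5,50,95]).round())
c=dict(np.load("top.npz"));P=cloud(c)
print("counter z",[P[v,u].round() for u,v in((380,200),(270,200),(330,235))])
for v in range(60,240,12):print(v,P[v,330].round(),P[v,458].round())
E
```

```text
top brown [318 178  26  39 160] [469.  -4.  34.] [19. 36. 40.]
top dark [ 67 140  54  39 973] [570. 551.  51.] [15. 51. 96.]
top dark [138 144  18  16 197] [572. 422.  83.] [37. 83. 90.]
top dark [ 440  180   44   34 1018] [ 458. -312.   30.] [13. 30. 63.]
top dark [190 190  43  32 826] [454. 294.  20.] [ 6. 20. 54.]
scene brown [ 52   9  26  13 135] [1650. 4159.   43.] [-2. 46. 78.]
scene brown [40 12 14 13 79] [1464. 4165.   25.] [-16.  22.  75.]
scene brown [  0  15  39  17 374] [1212. 4165.   33.] [-16.  36.  75.]
scene brown [317 195  20  25 140] [472.  -7.  31.] [19. 32. 37.]
scene dark [238 167  23  22 376] [445. 283.  37.] [20. 37. 53.]
scene dark [408 229  30  30 330] [ 435. -315.   46.] [22. 46. 60.]
counter z [array([ 461., -130.,   -3.]), array([466., 141.,  -1.]), array([377.,  -5.,  -2.])]
60 [607. -10. 397.] [ 609. -214.  382.]
72 [608. -10. 358.] [ 604. -223.  354.]
84 [608. -10. 317.] [ 603. -235.  313.]
96 [617. -10. 250.] [ 668. -298.  127.]
108 [616. -10. 197.] [ 644. -299.  117.]
120 [617. -10. 133.] [ 626. -305.   91.]
132 [615. -10.  65.] [ 619. -323.   32.]
144 [608. -10.  -1.] [ 599. -331.   -0.]
156 [576.  -9.  -1.] [ 569. -329.   -3.]
168 [545.  -9.   0.] [ 537. -326.    0.]
180 [506.  -8.  30.] [ 492. -304.   59.]
192 [480.  -7.  16.] [ 473. -316.   14.]
204 [451.  -7.  12.] [ 443. -313.   15.]
216 [419.  -6.  23.] [ 416. -314.    7.]
228 [393.  -5.   1.] [ 386. -309.   14.]
```

```bash
python3 - <<'E'
from h import *
for n in("top","scene"):
    c=dict(np.load(n+".npz"));f=c["frame"].astype(int);P=cloud(c)
    m=((f[...,2]-f[...,0]>18)&(abs(P[...,0]-470)<70)&(abs(P[...,1])<60)&(P[...,2]>28))
    v,u=np.nonzero(m);Q=cast(c,np.c_[u,v],38)
    rc=cv2.minAreaRect(Q[:,:2].astype(np.float32));print(n,'boat',rc,cv2.boxPoints(rc).round(1).tolist())
    m=((f.max(-1)<75)&(P[...,2]>50)&(P[...,2]<90)&(abs(P[...,0]-455)<80)&(abs(P[...,1]+312)<80))
    # dark silhouette -> rim plane, drop the handle (low y) and below
    m=((f.max(-1)<75)&(P[...,2]>10)&(abs(P[...,0]-455)<80)&(abs(P[...,1]+312)<80)).astype(np.uint8)
    m=cv2.morphologyEx(m,cv2.MORPH_OPEN,cv2.getStructuringElement(cv2.MORPH_ELLIPSE,(11,11)))
    v,u=np.nonzero(m);Q=cast(c,np.c_[u,v],64)
    print('cup',cv2.minEnclosingCircle(Q[:,:2].astype(np.float32)),Q[:,:2].min(0),Q[:,:2].max(0))
    R_=P[(P[...,2]>56)&(P[...,2]<75)&(f.max(-1)<90)&(abs(P[...,0]-455)<80)&(abs(P[...,1]+312)<80)]
    print('rim',len(R_),R_.min(0),R_.max(0))
    # saucer: bright/higher z
    m=(P[...,2]>5)&(P[...,2]<30)&(f.min(-1)>100)&(abs(P[...,0]-455)<90)&(abs(P[...,1]+312)<90)
    if m.sum()>10:print('saucer',P[m].min(0),P[m].max(0))
    s=(slice(150,260),slice(280,520)) if n=="top" else (slice(170,290),slice(280,480))
    cv2.imwrite(f"pics/{n}crop.png",cv2.resize(c["frame"][s],None,fx=3.3,fy=3.3,interpolation=cv2.INTER_CUBIC))
E
```

```text
top boat ((464.20135498046875, -7.326057434082031), (89.23340606689453, 34.63702392578125), 20.31265640258789) [[416.29998779296875, -6.599999904632568], [428.3999938964844, -39.099998474121094], [512.0999755859375, -8.100000381469727], [500.0, 24.399999618530273]]
cup ((451.6488952636719, -299.6339111328125), 41.44580078125) [ 411.39224023 -338.68697807] [ 493.05036987 -260.09461812]
rim 217 [ 413.44388013 -359.30646849   56.05069319] [ 494.18120781 -262.37662324   66.52024389]
saucer [ 374.36949897 -390.19460893    5.21895223] [ 533.8041397  -232.736581     19.88650926]
scene boat ((459.2742614746094, -10.439872741699219), (99.17701721191406, 38.17463302612305), 21.2882080078125) [[406.1000061035156, -10.699999809265137], [420.0, -46.20000076293945], [512.4000244140625, -10.199999809265137], [498.5, 25.299999237060547]]
cup ((435.63763427734375, -308.1773376464844), 52.36897277832031) [ 383.27155418 -344.75116426] [ 486.41266608 -267.71345361]
rim 141 [ 412.49075558 -345.9333442    56.01162628] [ 493.12970651 -263.66294362   64.10735772]
saucer [ 383.5505215  -370.21327679    5.00033929] [ 516.89539368 -230.11947815   27.88096502]
```

View pics/topcrop.png

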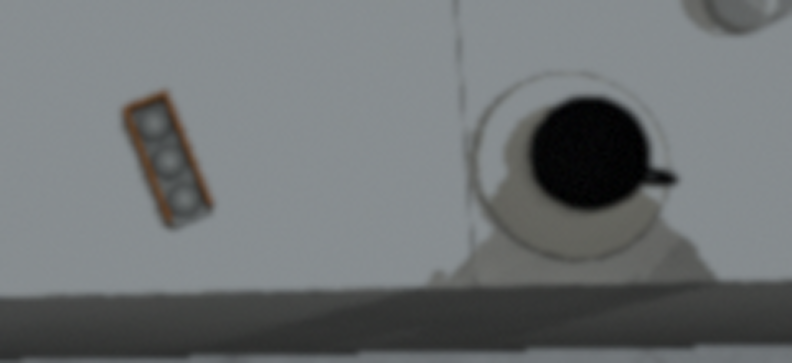

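The crop shows the boat with its grey open end at the lower right, so the nose is near the robot and boat yaw is about +20°. The cup mouth is at about (590,152) in the crop, with the handle to the right. Next I hover over the boat and refine with the wrist camera.

```bash
cat >> h.py <<'E'
def delta(target,yaw,pitch=0.):
    """tool-frame shift, turn (rad) from measured pose to a pointing-down pose; pitch = nose-down degrees"""
    from rig import readout
    o=readout.get_obs(); A=R.from_euler('xyz',o["eef_rot"],degrees=True)
    B=R.from_euler('xyz',[180,0,yaw],degrees=True)*R.from_rotvec([0,-np.radians(pitch),0])
    s=A.inv().apply(np.array(target)-o["tool_pos"]); w=(A.inv()*B).as_rotvec()
    print("t",o["t"],"pos",o["tool_pos"].round(1),"rot",o["eef_rot"].round(2),"shift",s.round(1),"turn",w.round(3),"F",o["wrist_force"].round(2))
E
python3 -c "
from h import *;delta([455,-10,200],-159.5)"
```

```text
t 0.1 pos [ 238.  -495.4  230.5] rot [ 179.9    -0.   -154.35] shift [-405.7  343.5   31. ] turn [ 0.002 -0.     0.09 ] F [-0.75  0.46  0.71]
```

Request:
move_arm --commands '[[[-28,24,2,0,0,0.01,85],[-58,49,4,0,0,0.02,85],[-88,74,6,0,0,0.03,85],[-118,100,8,0,0,0.04,85],[-148,125,10,0,0,0.05,85],[-178,151,12,0,0,0.06,85],[-208,176,15,0,0,0.07,85],[-238,201,18,0,0,0.08,85],[-268,227,21,0,0,0.09,85],[-298,252,24,0,0,0.09,85]]]'

```text
t: 0.93
tool_pos: [397.7, -137.6, 207.1]
eef_rot: [180.0, 0.0, -159.5]
wrist_force: [0.2, -0.4, 0.3]
finger_gap: 0.996
grip_force: 0.0
```

Request:
move_arm --commands '[[[-30,25,1,0,0,0,85],[-60,50,3,0,0,0,85],[-85,73,5,0,0,0,85],[-101,87,6,0,0,0,85],[-108,92,7,0,0,0,85],[-108,92,7,0,0,0,85],[-108,92,7,0,0,0,85],[-108,92,7,0,0,0,85]]]'

```text
t: 1.6
tool_pos: [466.1, -16.4, 200.3]
eef_rot: [-180.0, -0.0, -159.5]
wrist_force: [0.0, -0.6, 0.1]
finger_gap: 0.996
grip_force: 0.0
```

```bash
python3 - <<'E'
from h import *
from rig import capture
delta([462,-8,9.3],-159.5)
c=capture("wrist");np.savez("wrist.npz",**c);print(c["xyz"],c["orientation"]);cv2.imwrite("pics/w1.png",c["frame"])
f=c["frame"].astype(int);P=cloud(c)
m=(f[...,2]-f[...,0]>25)&(abs(P[...,0]-462)<70)&(abs(P[...,1]+8)<60)&(P[...,2]>32)&(P[...,2]<45)
v,u=np.nonzero(m);Q=cast(c,np.c_[u,v],38);print(len(u),np.median(P[m],0) if len(u) else 0)
if len(u):
    rc=cv2.minAreaRect(Q[:,:2].astype(np.float32));print(rc,cv2.boxPoints(rc).round(1).tolist())
E
```

```text
t 1.6 pos [466.1 -16.4 200.3] rot [-1.8000e+02 -2.0000e-02 -1.5955e+02] shift [  0.8   9.3 191. ] turn [-0.    -0.    -0.001] F [ 0.04 -0.56  0.06]
[400.39884549 -39.61702301 342.32650648] [1.63724677e+02 2.51411272e-02 1.10413831e+02]
614 [453.53674879  -8.96482018  37.19284471]
((465.783203125, -6.998064041137695), (89.65349578857422, 34.8609733581543), 19.923988342285156) [[417.70001220703125, -5.900000095367432], [429.6000061035156, -38.70000076293945], [513.9000244140625, -8.100000381469727], [502.0, 24.700000762939453]]
```

View pics/w1.png

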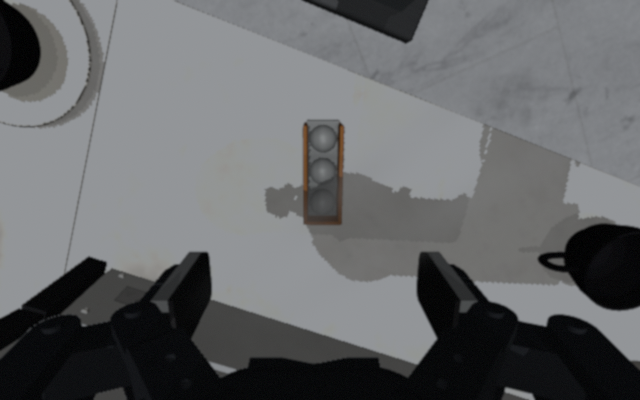

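The boat is centred at about (323,172), with its spout at the top of the picture and all three balls aboard. Its centre is about (463.5,-7.8) at yaw 20°. Descend and grip.

Request:
move_arm --commands '[[[-0.3,5,25,0,0,0.008,85],[-0.6,9,60,0,0,0.008,85],[-0.6,9,95,0,0,0.008,85],[-0.6,9,125,0,0,0.008,85],[-0.6,9,150,0,0,0.008,85],[-0.6,9,168,0,0,0.008,85],[-0.6,9,180,0,0,0.008,85],[-0.6,9,187,0,0,0.008,85],[-0.6,9,191,0,0,0.008,85],[-0.6,9,191,0,0,0.008,85]]]'

```text
t: 2.48
tool_pos: [463.8, -7.5, 9.2]
eef_rot: [-180.0, -0.0, -160.0]
wrist_force: [-0.0, 0.0, 0.7]
finger_gap: 0.995
grip_force: 0.0
```

Request:
move_arm --commands '[[[0,0,0,0,0,0,70],[0,0,0,0,0,0,60],[0,0,0,0,0,0,52],[0,0,0,0,0,0,46],[0,0,0,0,0,0,42],[0,0,0,0,0,0,38],[0,0,0,0,0,0,34],[0,0,0,0,0,0,30],[0,0,0,0,0,0,28],[0,0,0,0,0,0,28]]]'

```text
t: 3.32
tool_pos: [464.5, -7.2, 9.9]
eef_rot: [-180.0, 0.0, -159.9]
wrist_force: [-0.9, -1.8, 5.6]
finger_gap: 0.411
grip_force: 59.1
```

Request:
move_arm --commands '[[[0,0,-3,0,0,0,28],[0,0,-10,0,0,0,28],[0,0,-22,0,0,0,28],[0,0,-38,0,0,0,28],[0,0,-56,0,0,0,28],[0,0,-76,0,0,0,28],[0,0,-94,0,0,0,28],[0,0,-106,0,0,0,28],[0,0,-111,0,0,0,28],[0,0,-111,0,0,0,28]]]'

```text
t: 4.15
tool_pos: [464.3, -6.6, 121.2]
eef_rot: [180.0, 0.1, -160.0]
wrist_force: [1.2, 0.4, -4.6]
finger_gap: 0.413
grip_force: 60.1
```

```bash
python3 - <<'E'
from h import *
from rig import capture
delta([510,-279,121],-160)
c=capture("wrist");cv2.imwrite("pics/w2.png",c["frame"])
f=c["frame"].astype(int);P=cloud(c)
m=(f[...,2]-f[...,0]>25)&(P[...,2]>135)&(P[...,2]<170)
Q=P[m];print(len(Q),Q.mean(0));rc=cv2.minAreaRect(Q[:,:2].astype(np.float32));print(rc,np.percentile(Q[:,2],[5,50,95]))
A=np.c_[Q,np.ones(len(Q))];print(np.linalg.lstsq(A[:,[0,1,3]],Q[:,2],rcond=None)[0])
E
```

```text
t 4.15 pos [464.3  -6.6 121.2] rot [ 1.7998e+02  1.1000e-01 -1.5996e+02] shift [  50.4 -271.5    0. ] turn [0.    0.002 0.001] F [ 1.25  0.38 -4.65]
4482 [456.5455765   -8.77283644 147.06647003]
((462.4725341796875, -6.237751007080078), (83.4757080078125, 35.83793640136719), 19.620220184326172) [138.98460314 148.14820727 149.30892218]
[-2.14452718e-02  6.55976328e-03  1.56914762e+02]
```

View pics/w2.png

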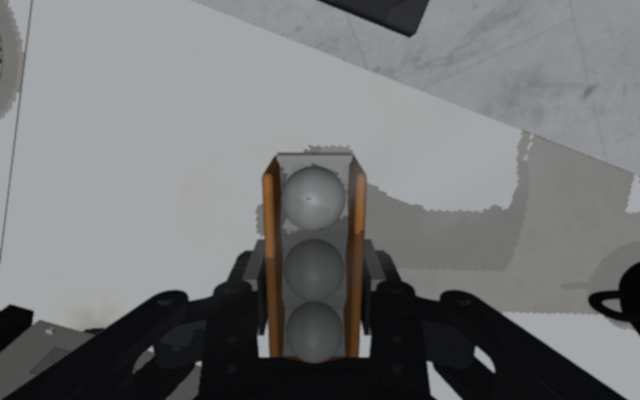

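The three balls, at (313,198), (314,268) and (315,332), sit in the level boat, which is held mid-length. Carry it gently to the cup.

Request:
move_arm --commands '[[[0.5,-3,0,0,0,0,28],[1.7,-9,0,0,0,0,28],[3.3,-18,0,0,0,0,28],[5.5,-30,0,0,0,0,28],[8.3,-45,0,0,0,0,28],[11.6,-63,0,0,0,0,28],[15.2,-82,0,0,0,0,28],[18.8,-102,0,0,0,0,28],[22.5,-122,0,0,0,0,28],[26.2,-142,0,0,0,0,28]]]'

```text
t: 5.03
tool_pos: [487.7, -151.2, 119.6]
eef_rot: [180.0, -0.1, -160.0]
wrist_force: [1.3, -0.0, -3.1]
finger_gap: 0.411
grip_force: 60.2
```

Request:
move_arm --commands '[[[3.7,-20,0,0,0,0,28],[7.2,-39,0,0,0,0,28],[10.8,-58,0,0,0,0,28],[14,-76,0,0,0,0,28],[17,-92,0,0,0,0,28],[19.5,-106,0,0,0,0,28],[21.7,-117,0,0,0,0,28],[23,-124,0,0,0,0,28],[23.8,-128,0,0,0,0,28],[24,-129.5,0,0,0,0,28]]]'

```text
t: 5.87
tool_pos: [509.8, -279.6, 120.0]
eef_rot: [180.0, -0.0, -160.0]
wrist_force: [0.8, 1.0, -3.9]
finger_gap: 0.413
grip_force: 60.3
```

```bash
python3 - <<'E'
from h import *
from rig import capture
delta([510,-279,84.5],-160)
for n in("top","scene","wrist"):
    c=capture(n);np.savez(n+"2.npz",**c);cv2.imwrite(f"pics/{n}2.png",c["frame"])
L=np.array([46,0,-5.7])
for th in (3,6,9,12,15,18,21,24,27,30,33):
    r=R.from_rotvec([0,-np.radians(th),0]);print(th,(L-r.apply(L)).round(1),np.radians(th).round(3))
E
```

```text
t 5.8667 pos [ 509.8 -279.6  120. ] rot [ 1.7998e+02 -2.0000e-02 -1.5999e+02] shift [-0.4  0.5 35.5] turn [ 0. -0.  0.] F [ 0.82  1.   -3.92]
3 [-0.2  0.  -2.4] 0.052
6 [-0.3  0.  -4.8] 0.105
9 [-0.3  0.  -7.3] 0.157
12 [-0.2  0.  -9.7] 0.209
15 [  0.1   0.  -12.1] 0.262
18 [  0.5   0.  -14.5] 0.314
21 [  1.    0.  -16.9] 0.367
24 [  1.7   0.  -19.2] 0.419
27 [  2.4   0.  -21.5] 0.471
30 [  3.3   0.  -23.8] 0.524
33 [  4.3   0.  -26. ] 0.576
```

View pics/wrist2.png

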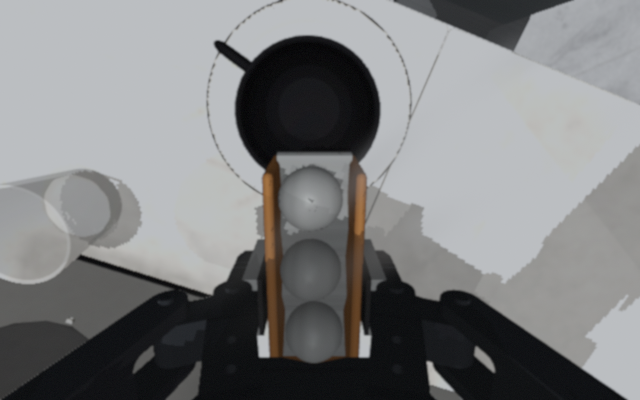

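The black cup's mouth is centred near (308,107) and the boat's lip is at (314,153), just over the cup's near rim in this raised position. Check the cup axis from this view.

```bash
python3 - <<'E'
from h import *
c=dict(np.load("wrist2.npz"));f=c["frame"].astype(int);P=cloud(c)
v,u=np.mgrid[:400,:640]
m=((f.max(-1)<70)&(v<150)&(abs(u-308)<90)&(P[...,2]<90)&(P[...,2]>5)).astype(np.uint8)
m=cv2.morphologyEx(m,cv2.MORPH_OPEN,np.ones((15,15),np.uint8))
vv,uu=np.nonzero(m);Q=cast(c,np.c_[uu,vv],64)
print(cv2.minEnclosingCircle(Q[:,:2].astype(np.float32)),cast(c,[[308,107]],64))
rim=P[(P[...,2]>58)&(P[...,2]<70)&(v<160)&(abs(u-308)<80)];print(len(rim),rim.min(0),rim.max(0))
A=np.c_[2*rim[:,:2],np.ones(len(rim))];s=np.linalg.lstsq(A,(rim[:,:2]**2).sum(1),rcond=None)[0];print(s[:2],np.sqrt(s[2]+s[0]**2+s[1]**2))
print("lip",P[156,314],P[154,314],cast(c,[[314,153]],126))
E
```

```text
((452.5716552734375, -301.8764953613281), 40.4207878112793) [[ 453.07704213 -301.8024491    64.        ]]
2590 [ 416.23330676 -341.75497854   58.00230449] [ 491.47141106 -260.41433892   64.83570066]
[ 456.7203866  -301.08512594] 38.66473820311537
lip [ 467.01772375 -293.25981112  125.96724198] [ 466.76619764 -293.34927741  122.95835513] [[ 465.89700989 -293.66819967  126.        ]]
```

Request:
move_arm --commands '[[[0,-0.5,2,0,0,0,28],[0,-1,6,0,0,0,28],[0,-1.5,12,0,0,0,28],[0,-2,19,0,0,0,28],[0,-2,25,0,0,0,28],[0,-2,30,0,0,0,28],[0,-2,33,0,0,0,28],[0,-2,35,0,0,0,28],[0,-2,35,0,0,0,28],[0,-2,35,0,0,0,28]]]'

```text
t: 6.85
tool_pos: [510.7, -281.2, 85.4]
eef_rot: [-180.0, 0.0, -160.0]
wrist_force: [0.2, 0.0, -3.8]
finger_gap: 0.406
grip_force: 60.2
```

Request:
move_arm --commands '[[[-0.1,0,-0.8,0,-0.017,0,28],[-0.1,0,-1.6,0,-0.035,0,28],[-0.2,0,-2.4,0,-0.052,0,28],[-0.2,0,-3.2,0,-0.07,0,28],[-0.3,0,-4,0,-0.087,0,28],[-0.3,0,-4.8,0,-0.105,0,28],[-0.3,0,-5.7,0,-0.122,0,28],[-0.3,0,-6.5,0,-0.14,0,28],[-0.3,0,-7.3,0,-0.157,0,28],[-0.3,0,-8.1,0,-0.175,0,28]]]'

```text
t: 7.68
tool_pos: [510.8, -281.0, 93.5]
eef_rot: [-180.0, 10.1, -160.0]
wrist_force: [0.1, 0.1, -3.2]
finger_gap: 0.41
grip_force: 60.2
```

Request:
move_arm --commands '[[[-0.1,0,-0.8,0,-0.017,0,28],[-0.1,0,-1.6,0,-0.035,0,28],[-0.2,0,-2.4,0,-0.052,0,28],[-0.2,0,-3.2,0,-0.07,0,28],[-0.3,0,-4,0,-0.087,0,28],[-0.3,0,-4.8,0,-0.105,0,28],[-0.3,0,-5.7,0,-0.122,0,28],[-0.3,0,-5.7,0,-0.122,0,28],[-0.3,0,-5.7,0,-0.122,0,28],[-0.3,0,-5.7,0,-0.122,0,28]]]'

```text
t: 8.52
tool_pos: [510.2, -281.3, 99.1]
eef_rot: [-180.0, 17.0, -160.0]
wrist_force: [0.7, 0.1, -3.8]
finger_gap: 0.413
grip_force: 60.2
```

```bash
cat > look.py <<'E'
import sys
from h import *
from rig import capture,readout
c=capture("wrist");np.savez("w.npz",**c)
g=cv2.cvtColor(c["frame"],cv2.COLOR_BGR2GRAY);P=cloud(c)
print(readout.get_obs()["wrist_force"].round(2))
# height of the surface in tool frame along the boat's axis (column 314): balls stand out
o=readout.get_obs();A=R.from_euler('xyz',o["eef_rot"],degrees=True)
T=A.inv().apply(P[150:350:6,314]-o["tool_pos"])
print(np.c_[np.arange(150,350,6),T[:,0].round(),(-T[:,2]+9.3).round()].astype(int).tolist())
cv2.imwrite(f"pics/{sys.argv[1]}.png",c["frame"])
E
python3 look.py p17
```

```text
[ 0.32 -0.33 -3.28]
[[150, 39, -41], [156, 45, 14], [162, 45, 26], [168, 44, 29], [174, 42, 31], [180, 40, 33], [186, 39, 34], [192, 37, 36], [198, 35, 36], [204, 32, 35], [210, 30, 34], [216, 27, 33], [222, 23, 29], [228, 16, 16], [234, 12, 14], [240, 12, 21], [246, 12, 26], [252, 10, 28], [258, 10, 31], [264, 8, 32], [270, 70, 151], [276, 4, 34], [282, 2, 35], [288, -1, 34], [294, -4, 33], [300, -10, 29], [306, -18, 22], [312, -18, 26], [318, -19, 28], [324, -21, 29], [330, -22, 31], [336, -24, 33], [342, -26, 34], [348, -28, 34]]
```

All three balls are still in the boat at 17°. Tilt further in small steps.

Request:
move_arm --commands '[[[0,0,-0.4,0,-0.009,0,28],[-0.1,0,-0.8,0,-0.017,0,28],[-0.1,0,-1.2,0,-0.026,0,28],[-0.1,0,-1.6,0,-0.035,0,28],[-0.1,0,-1.6,0,-0.035,0,28],[-0.1,0,-1.6,0,-0.035,0,28],[-0.1,0,-1.6,0,-0.035,0,28],[-0.1,0,-1.6,0,-0.035,0,28]]]'

```text
t: 9.23
tool_pos: [510.0, -281.5, 100.8]
eef_rot: [-180.0, 19.0, -160.0]
wrist_force: [-0.7, 0.3, -4.1]
finger_gap: 0.413
grip_force: 60.2
```

```bash
python3 look.py p19
```

```text
[-0.76  0.27 -3.23]
[[150, 39, -39], [156, 45, 13], [162, 42, 11], [168, 40, 11], [174, 37, 11], [180, 35, 10], [186, 32, 10], [192, 29, 9], [198, 26, 8], [204, 25, 12], [210, 22, 12], [216, 20, 13], [222, 18, 15], [228, 15, 15], [234, 12, 14], [240, 12, 20], [246, 12, 25], [252, 10, 28], [258, 10, 31], [264, 7, 31], [270, 6, 33], [276, 3, 33], [282, 1, 34], [288, -1, 34], [294, -4, 34], [300, -10, 29], [306, -18, 21], [312, -18, 25], [318, -19, 28], [324, -21, 29], [330, -22, 31], [336, -24, 32], [342, -27, 32], [348, -28, 34]]
```

View pics/p19.png

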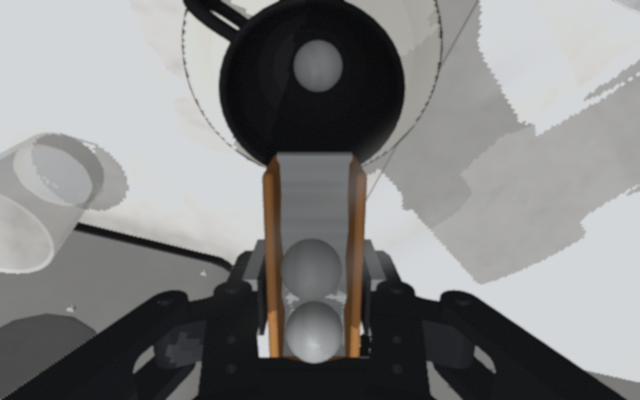

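Ball 1 is in the cup at (318,66), and two balls remain in the boat at (311,268) and (315,332). Continue to about 28°, then creep.

Request:
move_arm --commands '[[[-0.1,0,-0.8,0,-0.017,0,28],[-0.1,0,-1.6,0,-0.035,0,28],[-0.2,0,-2.4,0,-0.052,0,28],[-0.2,0,-3.2,0,-0.07,0,28],[-0.3,0,-4,0,-0.087,0,28],[-0.3,0,-4.8,0,-0.105,0,28],[-0.3,0,-5.7,0,-0.122,0,28],[-0.3,0,-6.5,0,-0.14,0,28],[-0.3,0,-6.5,0,-0.14,0,28],[-0.3,0,-6.5,0,-0.14,0,28]]]'

```text
t: 10.12
tool_pos: [507.9, -282.4, 106.9]
eef_rot: [-180.0, 27.1, -160.0]
wrist_force: [0.3, -0.1, -3.2]
finger_gap: 0.411
grip_force: 60.3
```

Request:
move_arm --commands '[[[0,0,-0.4,0,-0.009,0,28],[-0.1,0,-0.8,0,-0.017,0,28],[-0.1,0,-1.2,0,-0.026,0,28],[-0.1,0,-1.6,0,-0.035,0,28],[-0.1,0,-1.6,0,-0.035,0,28],[-0.1,0,-1.6,0,-0.035,0,28],[-0.1,0,-1.6,0,-0.035,0,28],[-0.1,0,-1.6,0,-0.035,0,28],[-0.1,0,-1.6,0,-0.035,0,28]]]'

```text
t: 10.87
tool_pos: [507.6, -282.1, 108.3]
eef_rot: [-180.0, 29.0, -159.9]
wrist_force: [0.3, -0.3, -3.1]
finger_gap: 0.41
grip_force: 60.3
```

```bash
python3 look.py p29
```

```text
[-0.32 -0.13 -1.28]
[[150, 41, -28], [156, 45, 13], [162, 43, 12], [168, 40, 12], [174, 37, 10], [180, 35, 9], [186, 32, 9], [192, 29, 8], [198, 27, 10], [204, 24, 10], [210, 23, 13], [216, 20, 14], [222, 18, 15], [228, 16, 17], [234, 15, 21], [240, 15, 26], [246, 15, 30], [252, 13, 31], [258, 11, 33], [264, 9, 35], [270, 7, 34], [276, 5, 35], [282, 2, 36], [288, 0, 35], [294, -5, 32], [300, -19, 14], [306, -18, 21], [312, -18, 25], [318, -19, 28], [324, -20, 30], [330, -21, 32], [336, -23, 33], [342, -26, 33], [348, -28, 34]]
```

Request:
move_arm --commands '[[[0,0,0,0,0,0,28],[0,0,0,0,0,0,28],[0,0,0,0,0,0,28],[0,0,0,0,0,0,28],[0,0,0,0,0,0,28],[0,0,0,0,0,0,28]]]'

```text
t: 11.42
tool_pos: [507.6, -282.2, 108.3]
eef_rot: [-180.0, 29.1, -160.0]
wrist_force: [0.0, -0.6, -2.8]
finger_gap: 0.409
grip_force: 60.3
```

```bash
python3 look.py p29b
```

```text
[-0.2   0.72 -2.47]
[[150, 41, -29], [156, 45, 13], [162, 43, 12], [168, 40, 10], [174, 38, 11], [180, 35, 9], [186, 32, 9], [192, 29, 8], [198, 27, 10], [204, 24, 10], [210, 22, 12], [216, 20, 13], [222, 18, 14], [228, 15, 15], [234, 16, 22], [240, 15, 27], [246, 14, 30], [252, 13, 31], [258, 11, 33], [264, 9, 34], [270, 7, 35], [276, 5, 36], [282, 3, 36], [288, 0, 35], [294, -5, 32], [300, -20, 13], [306, -18, 20], [312, -17, 26], [318, -18, 28], [324, -21, 29], [330, -21, 32], [336, -23, 33], [342, -25, 34], [348, -28, 34]]
```

View pics/p29b.png

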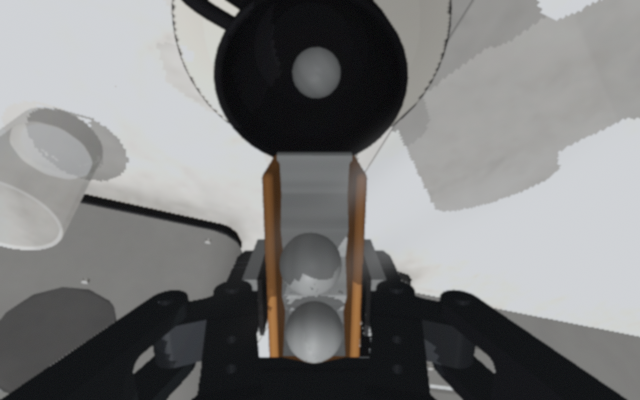

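Ball 2 has shifted forward to (311,262) but is still in the boat. Ball 1 is in the cup at (316,72). Creep another 2°.

Request:
move_arm --commands '[[[0,0,-0.4,0,-0.009,0,28],[0.1,0,-0.8,0,-0.017,0,28],[0.1,0,-1.2,0,-0.026,0,28],[0.1,0,-1.2,0,-0.026,0,28],[0.1,0,-1.2,0,-0.026,0,28],[0.1,0,-1.2,0,-0.026,0,28],[0.1,0,-1.2,0,-0.026,0,28],[0.1,0,-1.2,0,-0.026,0,28]]]'

```text
t: 12.13
tool_pos: [507.0, -282.4, 109.4]
eef_rot: [-180.0, 30.5, -159.9]
wrist_force: [-0.6, -1.3, -2.1]
finger_gap: 0.414
grip_force: 62.4
```

```bash
python3 look.py p30
```

```text
[-0.03  0.   -2.26]
[[150, 41, -28], [156, 45, 13], [162, 43, 12], [168, 40, 12], [174, 37, 10], [180, 35, 11], [186, 32, 9], [192, 29, 9], [198, 27, 9], [204, 24, 10], [210, 23, 12], [216, 20, 14], [222, 18, 14], [228, 16, 16], [234, 13, 14], [240, 9, 12], [246, 5, 10], [252, 2, 9], [258, -2, 8], [264, -4, 8], [270, -6, 11], [276, -8, 13], [282, -10, 14], [288, -11, 17], [294, -14, 17], [300, -20, 13], [306, -17, 22], [312, -18, 25], [318, -19, 27], [324, -21, 29], [330, -22, 31], [336, -23, 33], [342, -26, 33], [348, -29, 33]]
```

Ball 2 is out and ball 3 is still in the boat. Level about the lip.

Request:
move_arm --commands '[[[0.2,0,1.2,0,0.026,0,28],[0.7,0,4,0,0.087,0,28],[1.2,0,5.9,0,0.131,0,28],[1.7,0,7.9,0,0.175,0,28],[3,0,11.7,0,0.262,0,28],[4.7,0,15.4,0,0.349,0,28],[6.7,0,18.9,0,0.436,0,28],[8.5,0,21.5,0,0.501,0,28],[9.3,0,22.6,0,0.532,0,28],[9.3,0,22.6,0,0.532,0,28]]]'

```text
t: 13.02
tool_pos: [511.1, -280.2, 84.1]
eef_rot: [179.9, -0.0, -159.9]
wrist_force: [0.7, -0.7, -2.6]
finger_gap: 0.411
grip_force: 62.5
```

```bash
python3 look.py lvl; python3 -c "
from h import *;delta([463.5,-6,130],-160)"
```

```text
[-0.16 -0.25 -1.97]
[[150, 39, -36], [156, 44, 13], [162, 42, 14], [168, 39, 11], [174, 36, 11], [180, 69, 151], [186, 31, 9], [192, 29, 10], [198, 26, 11], [204, 24, 11], [210, 21, 12], [216, 19, 14], [222, 16, 13], [228, 15, 16], [234, 11, 14], [240, 8, 13], [246, 4, 10], [252, 1, 9], [258, -3, 8], [264, -6, 8], [270, -7, 11], [276, -9, 12], [282, -11, 15], [288, -13, 16], [294, -15, 17], [300, -21, 13], [306, -18, 21], [312, -19, 25], [318, -20, 27], [324, -22, 29], [330, -23, 31], [336, -25, 32], [342, -27, 34], [348, -29, 34]]
t 13.0667 pos [ 510.6 -280.6   84.5] rot [ 1.7994e+02  1.0000e-01 -1.5990e+02] shift [-50.2 274.1 -45.2] turn [0.001 0.002 0.002] F [-0.16 -0.25 -1.97]
```

View pics/lvl.png

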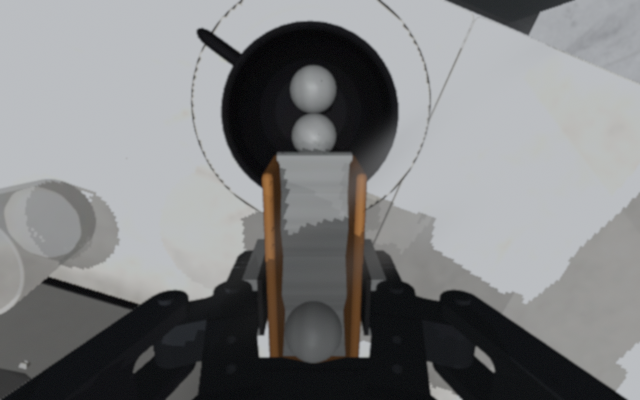

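Two balls are in the cup at (313,89) and (314,133), and one is in the level boat at (314,332). Lift and carry back to the boat's original spot.

Request:
move_arm --commands '[[[0,0,-4,0,0,0,28],[0,0,-12,0,0,0,28],[0,1,-22,0,0,0,28],[-0.7,4,-31,0,0,0,28],[-1.8,10,-38,0,0,0,28],[-3.3,18,-42,0,0,0,28],[-5.5,30,-45,0,0,0,28],[-8.3,45,-45,0,0,0,28],[-11.6,63,-45,0,0,0,28],[-15.2,82,-45,0,0,0,28]]]'

```text
t: 13.9
tool_pos: [495.6, -197.4, 130.0]
eef_rot: [180.0, 0.1, -160.0]
wrist_force: [0.1, -0.2, -2.4]
finger_gap: 0.412
grip_force: 62.5
```

Request:
move_arm --commands '[[[-3.7,20,0,0,0,0,28],[-7.3,40,0,0,0,0,28],[-11,60,0,0,0,0,28],[-14.7,80,0,0,0,0,28],[-18.4,100,0,0,0,0,28],[-22,119,0,0,0,0,28],[-25.3,137,0,0,0,0,28],[-28.5,154,0,0,0,0,28],[-31,168,0,0,0,0,28],[-33,178,0,0,0,0,28]]]'

```text
t: 14.73
tool_pos: [465.3, -18.6, 130.2]
eef_rot: [180.0, 0.1, -159.9]
wrist_force: [0.0, -0.8, -2.4]
finger_gap: 0.408
grip_force: 62.5
```

Request:
move_arm --commands '[[[-1.3,7,2,0,0,0,28],[-2,11,8,0,0,0,28],[-2.2,13,18,0,0,0,28],[-2.2,13,31,0,0,0,28],[-2.2,13,46,0,0,0,28],[-2.2,13,62,0,0,0,28],[-2.2,13,78,0,0,0,28],[-2.2,13,92,0,0,0,28],[-2.2,13,102,0,0,0,28],[-2.2,13,108,0,0,0,28]]]'

```text
t: 15.57
tool_pos: [462.8, -8.0, 20.4]
eef_rot: [180.0, -0.1, -160.0]
wrist_force: [-0.5, 0.0, -1.8]
finger_gap: 0.407
grip_force: 62.5
```

Request:
move_arm --commands '[[[0,0,3,0,0,0,28],[0,0,5,0,0,0,28],[0,0,6,0,0,0,28],[0,0,7,0,0,0,28],[0,0,7,0,0,0,28],[0,0,7,0,0,0,28]]]'

```text
t: 16.07
tool_pos: [464.3, -7.4, 15.6]
eef_rot: [-180.0, 0.1, -160.0]
wrist_force: [0.3, -0.5, -2.8]
finger_gap: 0.413
grip_force: 62.5
```

Request:
move_arm --commands '[[[0,0,1,0,0,0,28],[0,0,2,0,0,0,28],[0,0,3,0,0,0,28],[0,0,4,0,0,0,28],[0,0,4.5,0,0,0,28],[0,0,4.5,0,0,0,28]]]'

```text
t: 16.57
tool_pos: [463.9, -7.5, 10.5]
eef_rot: [180.0, 0.0, -160.0]
wrist_force: [0.3, 0.4, -1.9]
finger_gap: 0.413
grip_force: 62.5
```

Request:
move_arm --commands '[[[0,0,0.4,0,0,0,28],[0,0,0.8,0,0,0,28],[0,0,1.2,0,0,0,28],[0,0,1.2,0,0,0,28],[0,0,1.2,0,0,0,28]]]'

```text
t: 16.98
tool_pos: [464.1, -7.5, 9.9]
eef_rot: [-180.0, 0.1, -159.9]
wrist_force: [-3.1, 1.2, 6.6]
finger_gap: 0.409
grip_force: 63.4
```

Contact at 6.6 N. Release slowly and retreat.

Request:
move_arm --commands '[[[0,0,0,0,0,0,37],[0,0,0,0,0,0,40],[0,0,0,0,0,0,46],[0,0,0,0,0,0,54],[0,0,0,0,0,0,64],[0,0,0,0,0,0,75],[0,0,0,0,0,0,85],[0,0,0,0,0,0,85],[0,0,0,0,0,0,85],[0,0,0,0,0,0,85]]]'

```text
t: 17.82
tool_pos: [464.0, -7.5, 9.5]
eef_rot: [180.0, 0.1, -160.0]
wrist_force: [-1.3, -0.1, -0.1]
finger_gap: 0.996
grip_force: 0.0
```

Request:
move_arm --commands '[[[0,0,-4,0,0,0,85],[0,0,-12,0,0,0,85],[0,0,-25,0,0,0,85],[0,0,-45,0,0,0,85],[0,0,-70,0,0,0,85],[0,0,-100,0,0,0,85],[0,0,-130,0,0,0,85],[0,0,-150,0,0,0,85],[0,0,-160,0,0,0,85],[0,0,-160,0,0,0,85]]]'

```text
t: 18.65
tool_pos: [465.5, -7.3, 173.1]
eef_rot: [-179.9, 0.4, -159.9]
wrist_force: [0.3, 0.3, -0.1]
finger_gap: 0.996
grip_force: 0.0
```

```bash
python3 - <<'E'
from h import *
from rig import capture
w=capture("wrist")["frame"];t=capture("top")["frame"]
cv2.imwrite("pics/end.png",np.vstack([cv2.resize(w,(480,300)),cv2.resize(t[150:260,280:520],(480,220),interpolation=cv2.INTER_CUBIC)]))
E
```

```text
(no output)
```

View pics/end.png

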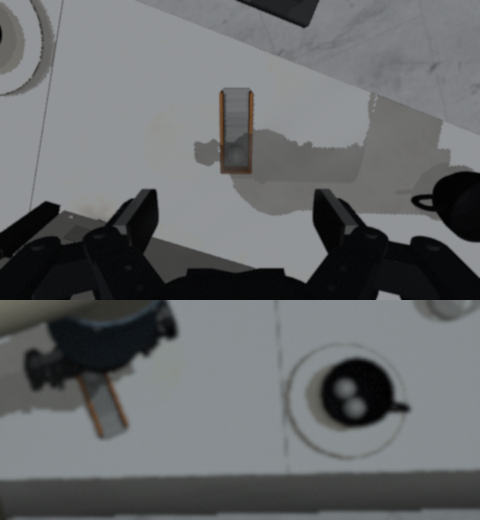

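The boat stands upright at (237,130) with one ball at its back end. Both other balls lie in the saucer cup at (350,395).

```bash
python3 -c "
from rig import finish_job;print(finish_job())"
```

```text
the job is handed in; nothing more can be done
None
```

The job is handed in: two balls are in the black cup on the saucer, and the boat stands upright on the counter, released, with the third ball in it; `finish_job()` returned no verdict.

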